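# Set up the bench air dryer over the parts drawer

## Robot

A 6-joint arm with a two-finger parallel gripper is mounted at the origin on the work surface. World frame = base frame: x ahead of the robot, y to its left, z up, the work surface at z = 0. Lengths are in mm, angles in rad, forces in N, time in s.
With the tool pointing down it reaches from about 325 to 925 mm from the base axis. Payload 3.1 kg.
Tool frame: the origin (TCP) lies at the very end of the fingers, on their centre line; the grasp point (between the pads) lies 19 mm behind it; z points along the fingers, y is the line along which they close (so a half turn about z gives the same grasp; the last joint's range is limited). The gripper opens to 85 mm and grips with 20 to 120 N. Pads are 22 mm wide; open, the fingers measure 114 mm over their backs; the gripper's body (76 mm by 85 mm) begins 54 mm behind the grasp point. The pads swing forward as they close: fully open they stand 13 mm farther back than shut.
Start: joints at [-1.448, 0.217, 1.613, -0, 1.311, -0.112], TCP at [145.426, -607.857, 231.3] pointing down, gripper open.
Joint ranges: [-2.75, 2.75], [-0.78, 2.1], [0.31, 2.55], [-1.13, 4.27], [0.13, 2.63], [-2.58, 2.58]. Speed limits (rad/s): [2.79, 2.79, 3.14, 3.14, 3.14, 3.14].

## Interface

Orientations are given as [roll, pitch, yaw] about the fixed x, y, z axes, in that order (R = Rz(yaw) Ry(pitch) Rx(roll)).
In Python, from rig import * gives the robot as it stands.
- The arm moves only by the tool move_arm, never from a script. Its arguments are lists of equal length, an entry for each row: "offset": the shift along the tool's x, y, z in m, a list of three; "turn": the turn, a rotation vector about the tool's x, y, z in rad, a list of three; "hand": the opening in per cent of the stroke, from 0 (shut) to 100 (fully open). In form: {"offset": [[tx, ty, tz], ...], "turn": [[ax, ay, az], ...], "hand": [hand, ...]}. A call has 1 to 12 rows; each row shifts and turns the commanded pose from where the row before left it, along the tool's axes as they then stand; what a row does not reach is not made up. A row lasts 1/12 s, in which the tool goes at most 41.7 mm and 7.16 degrees, less where a joint would pass 70% of its speed; a pose out of reach is approached as far as the arm can. A call with a gripper value outside its range is refused whole. The fingers move at their own pace and stop on an object; "grip_force" is the grip in N (left out, the last holds). Time passes only in rows, so rows that do not move let the fingers close. It gives the time, the measured TCP pose, the force, the opening and the grip force at its end, in the units of the state.
- state(): the state, without advancing time (a new reading comes with each control period).
- get_image(name): name is "scene" or "side" or "wrist"; returns the picture (480x640x3 uint8, blue, green, red); there is no depth.
- camera_model(name): a dict with "mtx" (3x3 intrinsics, pixels), "k1" (the pictures are not rectified: a ray, as slopes to the right and down, at radius r is drawn at 1 + k1 r^2 times it, then the intrinsics apply), "eye" and "orientation" of the camera in the world. Camera axes: x right, y down, z forward; pixel columns grow to the right and rows downward; lengths in mm; the calibration is good to about 2 mm. A picture is of the moment at which its call begins: read the wrist's pose just before it. camera_model takes no time and is no camera call; for the wrist camera it gives the pose at the moment of the call.
- sign_off(): hands the job in; it is judged then, once.
Trained networks look in the newest picture that a camera, given by its name, has taken for a name from the list of things; names that differ only in an ending like _2 or _b are one class to them, and where a whole thing is asked for, a point or a joint stands for the part that bears it (a point fixed in the world has none). Each returns a list of dicts, best first, with "confidence" (0 to 1); they miss things now and then, are a little off and sometimes report something else, mostly with a low value. They report only what shows in the picture. A call takes as long as a camera call.
- recognise(camera, query): "pixel" ([column, row] in pixels, amid what is visible of it).
The state is a dict: "t": time; "qpos": joint angles; "qd": joint speeds; "effort": joint torques, N m; "position": TCP position; "eef_rot": TCP orientation; "force": force on the tool from outside, world axes, zero at the start; "torque": the same for the moment, N m; "width": finger opening in mm; "grip_force": force on a finger pad.
Only numpy, scipy, OpenCV 4.12 (cv2) and the standard library are available. Lean on these libraries where they do the work, as an engineer would, in place of code of your own. Each camera call takes 0.05 s, during which the arm holds its last target. There are 200 camera calls.

## Task

Get the drying station ready for the cleaned watch parts: pull the clear drawer of the low red unit out to its stop, with the steel basket left standing in it, and screw the grey elbow of the air outlet further down its stub (clockwise seen from above) and stop when its outlet points at the basket. Leave the blower bulb, the screwdriver stand and the bottle where they stand.

Things in the scene. Friction and masses are not known exactly. Their poses are not given: they have to be found in the camera images.
- drawer_handle (a point): middle of the steel bar handle of the drawer. Bar 10 mm thick, 100 mm long, along this point's y axis, on two 8 mm stems 90 mm apart. Its centre line is 40 mm in front of the drawer's flat front (which is 60 mm tall, 11 to 71 mm above the bench) and 51 mm above the bench. The red unit around the drawer is 240 mm deep, 260 mm wide, 80 mm tall. The drawer is pulled towards this point's -x (towards the robot's side); the unit may stand up to 0.15 rad askew. Moves with the drawer
- drawer (a joint): how far the drawer is out, m: 0 shut, 0.150 at its stop. Sliding drag about 1.5 N plus a little that grows with speed; it stays where it is left
- basket_centre (a point): centre (half-way up) of the closed round steel parts basket, 63 mm across, 33 mm tall plus an 8 mm brass knob on its lid, 120 g, standing loose and upright on the drawer's floor (14 mm above the bench, so this point lies 30 mm above the bench); hidden under the unit's top while the drawer is shut, it rides out with the drawer and then stands 150 to 400 mm from the stub's axis. z is up along its own axis
- port: the fixed aluminium air outlet on the bench: flange 104 mm across, orange soft gasket and upright steel stub of 43 mm thread. Origin on the bench on the stub's axis, z up: the elbow turns about this axis. Its yaw has no meaning for the task
- elbow (a joint): how far the elbow is screwed down, rad: grows as it turns clockwise seen from above, 0 as started on the thread, 5.8 where the thread ends; it sinks 8 mm a turn. It is found between 0.2 and 1.2; its collar meets the gasket at about 3.3 and goes on into it; in every start the outlet points at the basket exactly once within the travel, between 3.3 and 4.6. Thread drag about 0.25 N m; it stays where it is left
- elbow_arm (a point): middle of the elbow's straight level arm, the part to take hold of or push: a grey round tube 36 mm thick, 66 mm long, its centre line 132 mm above the bench when the joint reads 0 (less 8 mm a turn). This point lies on that line, 62 mm out from the stub's axis. x points out along the arm, z up. Below it is free space. At the axis is the bend above a collar 56 mm across; its highest point is 18 mm above the arm's centre line
- elbow_mouth (a point): centre of the open end of the elbow's flared outlet, 52 mm across, 130 mm out from the stub's axis and 14 mm below the arm's centre line; the outlet slopes 20 degrees down. x points level in the direction in which the outlet points seen from above (the same as the arm), z up
- unit: the fixed low red drawer unit, 240 mm deep (x), 260 mm wide (y), 80 mm tall; small stock up to 115 mm above the bench on the back half of its top. Origin on the bench under its middle; its front faces its own -x
- vise: fixed blue bench vise about 150 mm long and 130 mm tall with a dark steel pair of turns in its jaws, 220 mm tall in all, 290 mm long over its runners, to the right of the unit; bystander. Origin on the bench under its middle
- blower: terracotta rubber blower bulb standing upright, 70 mm across, 135 mm tall, loose; bystander. Origin at the centre of its underside
- screwdrivers: white round stand of small screwdrivers, 84 mm across, 112 mm tall, loose; bystander. Origin at the centre of its underside
- bottle: closed amber glass bottle, 54 mm across, 105 mm tall, loose; bystander. Origin at the centre of its underside

How it is judged (in metres and radians):
At the end, for the whole second after the job is handed in: Drawer within 8 mm of its stop (0.150 m); elbow screwed down onto its gasket (joint above 3.1 rad), at rest, its outlet's centre line seen from above passing within 25 mm of the centre of the basket, which is in front of the mouth; basket upright (within 0.15 rad) on the drawer floor (value of joint drawer above 0.142 m and value of joint elbow above 3.1 rad and y of basket_centre in the frame of elbow_mouth between -0.025 and 0.025 m and x of basket_centre in the frame of elbow_mouth above 0 m and velocity of joint elbow between -0.05 and 0.05 rad/s and angle between basket_centre's own z axis and vertical below 0.15 rad and height (world z) of basket_centre between 0.022 and 0.04 m); the robot touches nothing.
It fails at once if the blower bulb is moved more than 30 mm or toppled (distance of blower from where it was at the start of the episode above 0.03 m or angle between blower's own z axis and vertical above 0.5 rad).
It fails at once if the screwdriver stand is moved more than 30 mm or toppled (distance of screwdrivers from where it was at the start of the episode above 0.03 m or angle between screwdrivers's own z axis and vertical above 0.5 rad).
It fails at once if the bottle is moved more than 30 mm or toppled (distance of bottle from where it was at the start of the episode above 0.03 m or angle between bottle's own z axis and vertical above 0.5 rad).
It fails at once if the basket is tipped over (angle between basket_centre's own z axis and vertical above 0.6 rad).
It also fails if it takes over 72 s, if anything falls off the work surface, if the arm or the gripper's body presses on something with over 40 N, if the wrist force passes 120 N, or if a joint passes its speed limit or range.

## Working session

There is one attempt and no reset: what is moved stays moved. The work goes in short steps, Python scripts to look and compute and a tool call to move; the robot and the scene stay as the last step left them, time stands still between calls to the robot, and variables do not carry over. Pictures are saved under pics/ and viewed, at most 10 in all, crops included, and the job is handed in when it is done.

Besides the shell and the picture viewer there is one more tool, called by a JSON object that holds its "fn" and its "kwargs", one argument or row to a line. move_arm: Moves the arm, as the interface text tells. Its arguments: {"type":"object","properties":{"offset":{"type":"array","items":{"type":"array","items":{"type":"number"}}},"turn":{"type":"array","items":{"type":"array","items":{"type":"number"}}},"hand":{"type":"array","items":{"type":"number"}},"grip_force":{"type":"number"}},"required":["offset","turn","hand"]}

```bash
ls; mkdir -p pics; cat > h.py <<'E'
from rig import *
import numpy as np, cv2
from scipy.spatial.transform import Rotation as R
def cm(n):
    m=camera_model(n); o=np.array(m["orientation"],float)
    Rm=o if o.shape==(3,3) else R.from_euler('xyz',o).as_matrix()
    return np.array(m["mtx"]),m["k1"],np.array(m["eye"],float),Rm
def ray(n,px,c=None):
    K,k1,e,Rm=c or cm(n)
    d=cv2.undistortPoints(np.array([[px]],float),K,np.array([k1,0,0,0.]))[0,0]
    v=Rm@[d[0],d[1],1]; return e,v/np.linalg.norm(v)
def atz(n,px,z,c=None):
    e,v=ray(n,px,c); return e+v*(z-e[2])/v[2]
def proj(n,P,c=None):
    K,k1,e,Rm=c or cm(n); q=(np.array(P,float)-e)@Rm; s=q[:2]/q[2]
    s=s*(1+k1*(s@s)); return (K@[s[0],s[1],1])[:2]
def tri(rays):
    A=0;b=0
    for e,v in rays:
        M=np.eye(3)-np.outer(v,v);A=A+M;b=b+M@e
    p=np.linalg.solve(A,b); return p,[round(float(np.linalg.norm((np.eye(3)-np.outer(v,v))@(p-e))),1) for e,v in rays]
E
python3 - <<'E'
from h import *
np.set_printoptions(precision=2,suppress=True)
print(state())
for n in("scene","side"):
    print(camera_model(n))
    cv2.imwrite(f"pics/{n}0.png",get_image(n))
things=["drawer_handle","elbow_arm","elbow_mouth","port","unit","vise","blower","screwdrivers","bottle"]
for t in things:
    for n in("scene","side"):
        print(t,n,[(np.round(r["pixel"]),round(r["confidence"],2)) for r in recognise(n,t)[:3]])
E
```

```text
pics
{'t': 0.0, 'qpos': array([-1.45,  0.22,  1.61,  0.  ,  1.31, -0.11]), 'qd': array([-0.,  0., -0., -0., -0., -0.]), 'effort': array([  0.  , -39.68, -30.39,  -0.  ,   0.01,  -0.  ]), 'position': array([ 145.34, -607.02,  229.96]), 'eef_rot': array([-3.14, -0.  ,  0.23]), 'force': array([0.02, 0.47, 0.39]), 'torque': array([ 0.  , -0.03,  0.01]), 'grip_force': 0.0, 'width': 85.37194501243624}
{'mtx': array([[586.18,   0.  , 314.08],
       [  0.  , 586.18, 240.25],
       [  0.  ,   0.  ,   1.  ]]), 'k1': -0.06756696151063428, 'eye': array([1160.78,  569.41, 1131.77]), 'orientation': array([-2.47, -0.01,  2.37])}
{'mtx': array([[454.75,   0.  , 312.61],
       [  0.  , 454.75, 241.61],
       [  0.  ,   0.  ,   1.  ]]), 'k1': -0.04525746644808781, 'eye': array([ 243.73, -773.35,  619.06]), 'orientation': array([-2.12, -0.01, -0.42])}
drawer_handle scene [(array([288., 235.]), 0.88)]
drawer_handle side [(array([342., 288.]), 0.65)]
elbow_arm scene [(array([433., 289.]), 0.84)]
elbow_arm side [(array([240., 201.]), 0.63)]
elbow_mouth scene [(array([433., 287.]), 0.88), (array([195., 152.]), 0.73)]
elbow_mouth side [(array([235., 203.]), 0.68), (array([386., 271.]), 0.55)]
port scene [(array([422., 288.]), 0.92)]
port side [(array([237., 205.]), 0.71), (array([243., 222.]), 0.61), (array([200., 191.]), 0.32)]
unit scene [(array([250., 278.]), 0.63)]
unit side [(array([384., 271.]), 0.82)]
vise scene [(array([193., 153.]), 0.64), (array([431., 286.]), 0.61), (array([420., 291.]), 0.25)]
vise side [(array([447., 378.]), 0.95)]
blower scene [(array([266., 149.]), 0.8)]
blower side [(array([312., 410.]), 0.72)]
screwdrivers scene [(array([193., 152.]), 0.72), (array([525., 360.]), 0.65)]
screwdrivers side [(array([201., 196.]), 0.74), (array([242., 222.]), 0.26)]
bottle scene [(array([430., 404.]), 0.76)]
bottle side [(array([282., 192.]), 0.92)]
```

View pics/scene0.png

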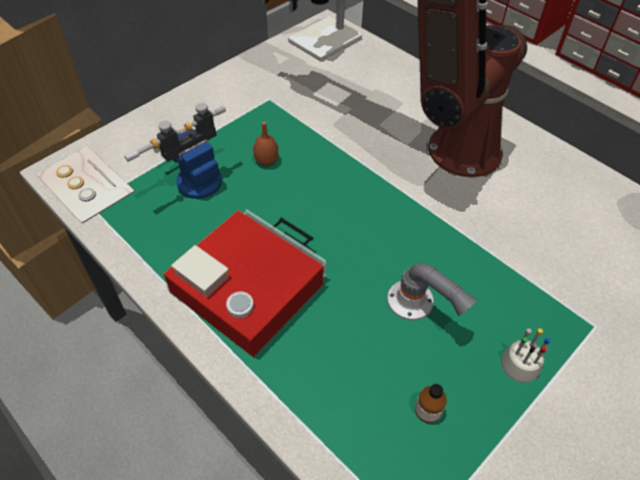

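View pics/side0.png

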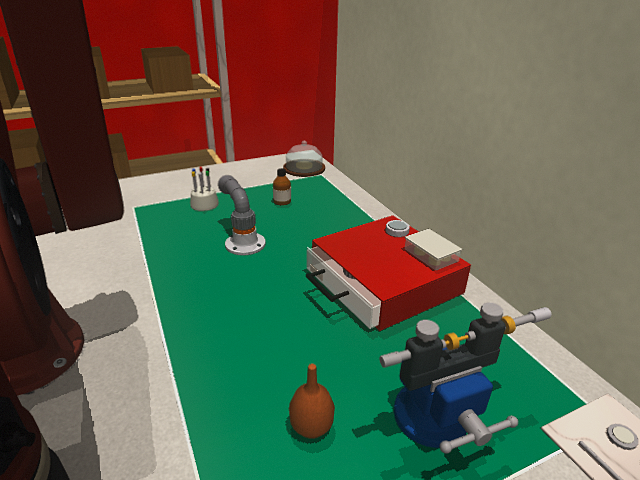

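The scene view shows the red unit with its handle near (293,231), the port flange at (411,299), the arm running to the mouth at (468,301), the bottle at (431,403), the screwdrivers at (524,360) and the blower at (266,150). The side view shows the handle near (330,284), the flange at (245,243) and the mouth at (228,184). I'll zoom in for exact pixels.

```bash
python3 - <<'E'
from h import *
a=cv2.imread("pics/scene0.png");b=cv2.imread("pics/side0.png")
def crop(i,x,y,w=100,h=75): return cv2.resize(i[y:y+h,x:x+w],(400,300),interpolation=cv2.INTER_CUBIC)
cv2.imwrite("pics/z0.png",np.vstack([np.hstack([crop(a,235,195),crop(a,380,250)]),np.hstack([crop(b,295,240),crop(b,195,170,)])]))
E
```

```text
(no output)
```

View pics/z0.png

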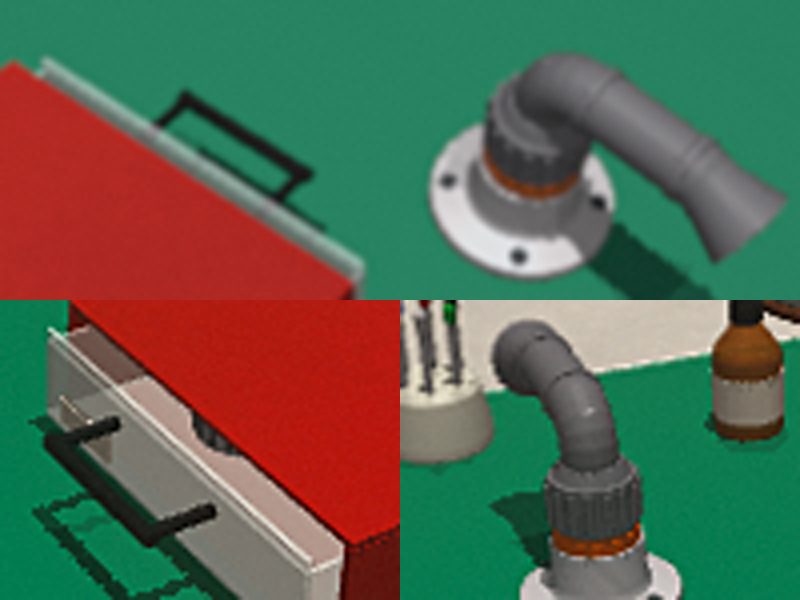

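```bash
python3 - <<'E'
from h import *
np.set_printoptions(precision=1,suppress=True)
T=lambda a,b:tri([ray("scene",a),ray("side",b)])
L,e=T((312,238.7),(307.5,275.2));print("handle L",L,e)
Rr,e2=T((281.2,219.2),(333,300.2));print("handle R",Rr,e2,np.linalg.norm(L-Rr))
d=(L-Rr)[:2];print("yaw",np.arctan2(-d[0],d[1]),"mid",(L+Rr)/2, "z51:",atz("scene",(296.6,229),51),atz("side",(320.2,287.7),51))
for p in((238.5,210.5),(324,267)):print("unitcorner",atz("scene",p,80))
P,e=T((410.25,299.5),(245,243));print("port",P,e,atz("scene",(410.25,299.5),8),atz("side",(245,243),8))
M,e=T((467.5,307.8),(225,184));print("mouth",M,e,[atz("scene",(467.5,307.8),z) for z in(115,117)])
for n,px in(("bottle",((430,404),(282,192))),("blower",((266,149),(312,410))),("scr",((525,360),(201,196)))):print(n,*T(*px))
print("vise",atz("side",(435,400),60))
for n in("unit",):pass
E
```

```text
handle L [560.2 -41.5  50.1] [1.8, 1.8]
handle R [ 572.5 -137.8   48.6] [3.1, 3.1] 97.07634909703621
yaw 0.12685133426745607 mid [566.4 -89.6  49.4] z51: [565.1 -86.8  51. ] [567.4 -95.   51. ]
unitcorner [ 642.1 -206.2   80. ]
unitcorner [611.4  51.7  80. ]
port [495.1 214.3   3.4] [1.5, 1.5] [496.2 216.3   8. ] [494.3 205.5   8. ]
mouth [489.5 345.1 116. ] [1.2, 1.2] [array([490.2, 344.6, 115. ]), array([491.6, 345. , 117. ])]
bottle [671.6 408.8  32.4] [1.9, 1.9]
blower [ 430.1 -356.    40.2] [2.6, 2.6]
scr [445.3 488.6  25.5] [1.8, 1.8]
vise [ 603.6 -431.1   60. ]
```

The measured points agree with the text: handle at z≈49, 97 mm between bar ends, mouth at z≈116 and 131 mm from the axis. Next I move above the handle, square to the bar (yaw ≈ 1.70).

{"fn": "move_arm", "kwargs": {
  "offset": [
    [0.031,-0.024,0],
    [0.031,-0.024,0],
    [0.031,-0.024,0],
    [0.031,-0.024,0],
    [0.031,-0.024,0],
    [0.031,-0.024,0],
    [0.031,-0.024,0],
    [0.031,-0.024,0],
    [0.031,-0.024,0],
    [0.031,-0.024,0],
    [0.031,-0.024,0],
    [0.031,-0.024,0]
  ],
  "turn": [
    [0,0,0],
    [0,0,0],
    [0,0,0],
    [0,0,0],
    [0,0,0],
    [0,0,0],
    [0,0,0],
    [0,0,0],
    [0,0,0],
    [0,0,0],
    [0,0,0],
    [0,0,0]
  ],
  "hand": [41,41,41,41,41,41,41,41,41,41,41,41]
}}

```text
t: 2.0
position: [441.2, -239.6, 231.7]
eef_rot: [3.141, -0.001, 0.235]
force: [0.7, -1.2, 0.6]
width: 35.1
grip_force: 0.0
```

{"fn": "move_arm", "kwargs": {
  "offset": [
    [0,0,0],
    [0,0,0],
    [0,0,0],
    [0,0,0],
    [0,0,0],
    [0,0,0],
    [0,0,0],
    [0,0,0],
    [0,0,0],
    [0,0,0],
    [0,0,0],
    [0,0,0]
  ],
  "turn": [
    [0,0,-0.122],
    [0,0,-0.122],
    [0,0,-0.122],
    [0,0,-0.122],
    [0,0,-0.122],
    [0,0,-0.122],
    [0,0,-0.122],
    [0,0,-0.122],
    [0,0,-0.122],
    [0,0,-0.122],
    [0,0,-0.122],
    [0,0,-0.122]
  ],
  "hand": [41,41,41,41,41,41,41,41,41,41,41,41]
}}

```text
t: 3.0
position: [440.2, -241.2, 231.4]
eef_rot: [3.141, 0.0, 1.705]
force: [0.1, -0.2, 0.4]
width: 34.9
grip_force: 0.0
```

```bash
cat >> h.py <<'E'
def plan(p,yaw):
    s=state(); P=np.array(s["position"]); y=s["eef_rot"][2]
    Rm=R.from_euler('xyz',s["eef_rot"]).as_matrix()
    print("t",round(s["t"],2),"pos",P.round(1),"rot",np.round(s["eef_rot"],3),"q",np.round(s["qpos"],2),"w",round(s["width"],1),"F",np.round(s["force"],1),"tool offset mm",(Rm.T@(np.array(p)-P)).round(1),"tool z turn",round(-(((yaw-y)+np.pi)%(2*np.pi)-np.pi),3))
E
python3 - <<'E'
from h import *
np.set_printoptions(precision=1,suppress=True)
c=cm("wrist"); im=get_image("wrist"); cv2.imwrite("pics/w1.png",im)
r=recognise("wrist","drawer_handle");print(r)
if r: print(atz("wrist",r[0]["pixel"],51,c))
print("pred",proj("wrist",[566,-90,51],c))
plan([566,-90,130],1.69)
E
```

```text
[{'pixel': [527.4, 90.2], 'confidence': 0.71}, {'pixel': [446.4, 346.5], 'confidence': 0.33}]
[ 610.  -103.4   51. ]
pred [484.2  65.9]
t 3.1 pos [ 440.2 -241.2  231.4] rot [3.1 0.  1.7] q [-0.6 -0.1  1.9 -0.   1.3 -0.8] w 34.8 F [0.5 0.3 0.1] tool offset mm [134.  144.  101.4] tool z turn 0.009
```

View pics/w1.png

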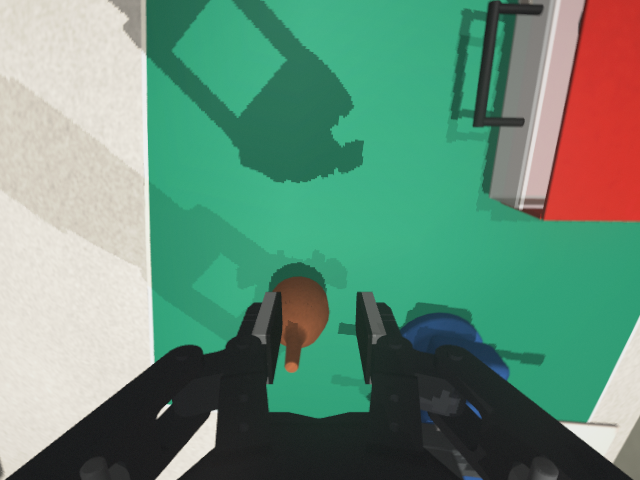

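The wrist picture shows the handle bar from (494,5) to (481,123). Its middle (487,64) agrees with the predicted (484,66). The network's pixel is off the bar, on the drawer front, so I use my own.

```bash
python3 - <<'E'
from h import *
np.set_printoptions(precision=1,suppress=True)
c=cm("wrist")
a=atz("wrist",(494,5),50,c);b=atz("wrist",(481,123),50,c);print(a,b,np.linalg.norm(a-b),(a+b)/2,np.arctan2(-(a-b)[0],(a-b)[1]))
for ps in ([(312,238.7),(307.5,275.2)],[(281.2,219.2),(333,300.2)]):pass
print(tri([ray("scene",(312,238.7)),ray("side",(307.5,275.2)),ray("wrist",(494,5),c)]),tri([ray("scene",(281.2,219.2)),ray("side",(333,300.2)),ray("wrist",(481,123),c)]))
E
```

```text
[563.4 -43.9  50. ] [ 577.2 -137.3   50. ] 94.36855373539774 [570.3 -90.6  50. ] 0.14641765701423134
(array([561.1, -42.5,  50.5]), [3.1, 0.6, 2.6]) (array([ 574.2, -137.3,   49.9]), [4.1, 2.8, 2.8])
```

{"fn": "move_arm", "kwargs": {
  "offset": [
    [0.019,0.021,0.014],
    [0.019,0.021,0.014],
    [0.019,0.021,0.014],
    [0.019,0.021,0.014],
    [0.019,0.021,0.014],
    [0.019,0.021,0.014],
    [0.019,0.021,0.014],
    [0,0,0],
    [0,0,0]
  ],
  "turn": [
    [0,0,0],
    [0,0,0],
    [0,0,0],
    [0,0,0],
    [0,0,0],
    [0,0,0],
    [0,0,0],
    [0,0,0],
    [0,0,0]
  ],
  "hand": [41,41,41,41,41,41,41,41,41]
}}

```text
t: 3.85
position: [568.7, -89.3, 132.0]
eef_rot: [-3.139, -0.001, 1.699]
force: [0.3, -0.7, 0.7]
width: 34.9
grip_force: 0.0
```

```bash
python3 - <<'E'
from h import *
plan([568,-90,31],1.705)
cv2.imwrite("pics/w2.png",get_image("wrist"))
E
```

```text
t 3.85 pos [568.7 -89.3 132. ] rot [-3.139e+00 -1.000e-03  1.699e+00] q [-0.28  0.22  1.81 -0.    1.12 -0.41] w 34.9 F [ 0.3 -0.7  0.7] tool offset mm [ -0.7  -0.5 101. ] tool z turn -0.006
```

View pics/w2.png

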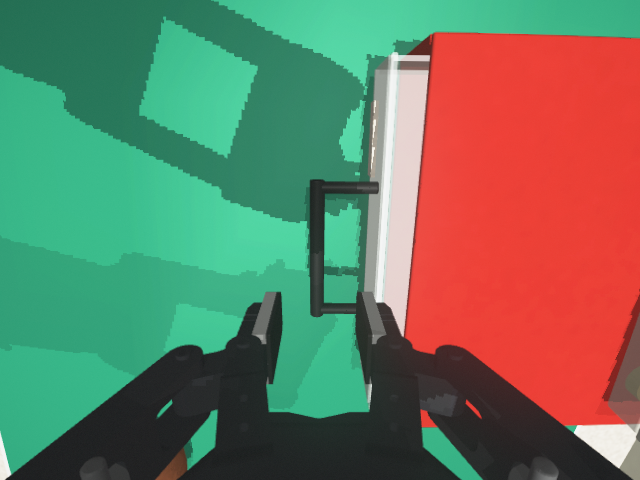

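The bar shows at column 317 from row 182 to 312, centred between the fingers at columns 265 and 371, and parallel to the pads. Next: descend and grip.

{"fn": "move_arm", "kwargs": {
  "offset": [
    [0,0,0.02],
    [0,0,0.02],
    [0,0,0.02],
    [0,0,0.02],
    [0,0,0.02],
    [0,0,0],
    [0,0,0],
    [0,0,0],
    [0,0,0],
    [0,0,0],
    [0,0,0]
  ],
  "turn": [
    [0,0,0],
    [0,0,0],
    [0,0,0],
    [0,0,0],
    [0,0,0],
    [0,0,0],
    [0,0,0],
    [0,0,0],
    [0,0,0],
    [0,0,0],
    [0,0,0]
  ],
  "hand": [41,41,41,41,41,41,0,0,0,0,0],
  "grip_force": 40
}}

```text
t: 4.82
position: [570.1, -91.5, 35.0]
eef_rot: [3.139, 0.002, 1.699]
force: [-1.3, -2.3, 3.1]
width: 8.4
grip_force: 39.3
```

{"fn": "move_arm", "kwargs": {
  "offset": [
    [0,-0.004,0],
    [0,-0.007,0],
    [0,-0.01,0],
    [0,-0.012,0],
    [0,-0.013,0],
    [0,-0.013,0],
    [0,-0.013,0],
    [0,-0.013,0],
    [0,-0.013,0],
    [0,-0.01,0],
    [0,-0.007,0],
    [0,-0.004,0]
  ],
  "turn": [
    [0,0,0],
    [0,0,0],
    [0,0,0],
    [0,0,0],
    [0,0,0],
    [0,0,0],
    [0,0,0],
    [0,0,0],
    [0,0,0],
    [0,0,0],
    [0,0,0],
    [0,0,0]
  ],
  "hand": [0,0,0,0,0,0,0,0,0,0,0,0]
}}

```text
t: 5.82
position: [451.5, -106.3, 35.0]
eef_rot: [3.138, 0.002, 1.698]
force: [2.5, -1.9, 5.3]
width: 8.1
grip_force: 40.1
```

{"fn": "move_arm", "kwargs": {
  "offset": [
    [0,-0.003,0],
    [0,-0.003,0],
    [0,-0.003,0],
    [0,-0.003,0],
    [0,-0.003,0],
    [0,-0.003,0],
    [0,0,0],
    [0,0,0]
  ],
  "turn": [
    [0,0,0],
    [0,0,0],
    [0,0,0],
    [0,0,0],
    [0,0,0],
    [0,0,0],
    [0,0,0],
    [0,0,0]
  ],
  "hand": [0,0,0,0,0,0,0,0]
}}

```text
t: 6.48
position: [437.8, -108.0, 35.0]
eef_rot: [3.129, 0.002, 1.696]
force: [11.1, 2.3, -2.9]
width: 8.3
grip_force: 39.5
```

{"fn": "move_arm", "kwargs": {
  "offset": [
    [0,-0.002,0],
    [0,-0.002,0],
    [0,0,0],
    [0,0,0]
  ],
  "turn": [
    [0,0,0],
    [0,0,0],
    [0,0,0],
    [0,0,0]
  ],
  "hand": [0,0,0,0]
}}

```text
t: 6.82
position: [437.8, -108.1, 35.1]
eef_rot: [3.119, 0.003, 1.694]
force: [23.2, 5.8, -14.7]
width: 8.4
grip_force: 38.9
```

The force rises while the position holds, so the drawer is at its stop. Relax, release and rise.

{"fn": "move_arm", "kwargs": {
  "offset": [
    [0,0.004,0],
    [0,0.003,0],
    [0,0,0],
    [0,0,0],
    [0,0,0],
    [0,0,0],
    [0,0,0],
    [0,0,-0.025],
    [0,0,-0.04],
    [0,0,-0.04],
    [0,0,-0.04],
    [0,0,-0.04]
  ],
  "turn": [
    [0,0,0],
    [0,0,0],
    [0,0,0],
    [0,0,0],
    [0,0,0],
    [0,0,0],
    [0,0,0],
    [0,0,0],
    [0,0,0],
    [0,0,0],
    [0,0,0],
    [0,0,0]
  ],
  "hand": [0,0,41,41,41,41,41,41,41,41,41,41]
}}

```text
t: 7.82
position: [435.1, -107.3, 219.6]
eef_rot: [-3.141, -0.001, 1.699]
force: [0.5, 0.1, -0.1]
width: 34.9
grip_force: 0.0
```

```bash
python3 - <<'E'
from h import *
np.set_printoptions(precision=1,suppress=True)
plan([438,-108,200],1.7)
ims=[]
for n in("scene","side","wrist"):
    im=get_image(n);cv2.imwrite(f"pics/{n}3.png",im);ims.append(im)
    for t in("basket_centre","drawer_handle"):
        print(n,t,[(np.round(r["pixel"],1),round(r["confidence"],2)) for r in recognise(n,t)[:2]])
np.save("c3.npy",np.array(cm("wrist"),dtype=object),allow_pickle=True)
cv2.imwrite("pics/m3.png",np.vstack([np.hstack([cv2.resize(ims[0][195:295,230:363],(400,300),interpolation=2),cv2.resize(ims[1][220:345,270:437],(400,300),interpolation=2)]),np.hstack([cv2.resize(ims[2],(400,300)),cv2.resize(ims[0],(400,300))])]))
E
```

```text
t 7.82 pos [ 435.1 -107.3  219.6] rot [-3.1 -0.   1.7] q [-0.4 -0.2  2.   0.   1.3 -0.5] w 34.9 F [ 0.5  0.1 -0.1] tool offset mm [-1.1  2.8 19.6] tool z turn -0.001
scene basket_centre [(array([313. , 243.6]), 0.73)]
scene drawer_handle [(array([420.1, 291.8]), 0.65), (array([306.7, 219.9]), 0.58)]
side basket_centre [(array([305.5, 283.3]), 0.9)]
side drawer_handle [(array([315.9, 301.4]), 0.87)]
wrist basket_centre [(array([457.8, 165.6]), 0.64)]
wrist drawer_handle []
```

View pics/m3.png

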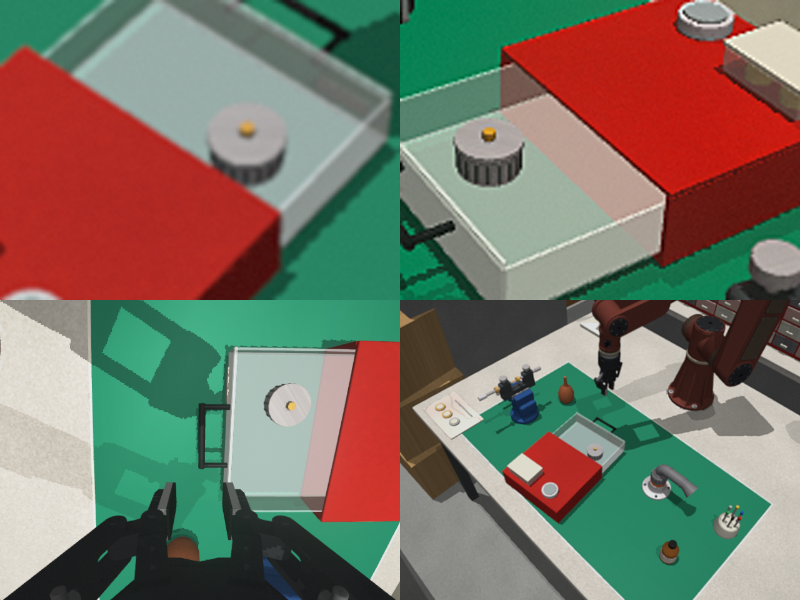

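The drawer is out with the basket upright in it. Its brass knob shows at scene (312.2,238), side (306.7,275.4) and wrist (465.6,169.6).

```bash
python3 - <<'E'
from h import *
np.set_printoptions(precision=1,suppress=True)
c=cm("wrist")
B,e=tri([ray("scene",(312.2,238)),ray("side",(306.7,275.4)),ray("wrist",(465.6,169.6),c)]);print(B,e)
print(atz("scene",(312.2,238),51),atz("side",(306.7,275.4),51),atz("wrist",(465.6,169.6),51,c))
P=np.array([495,213]);v=B[:2]-P;print("dist",np.linalg.norm(v),"ang",np.arctan2(v[1],v[0]))
plan([435,60,220],1.7)
E
```

```text
[558.7 -43.3  51.1] [2.4, 0.8, 1.8]
[557.2 -41.4  51. ] [559.2 -44.   51. ] [560.  -44.7  51. ]
dist 264.1139185921867 ang -1.3271781228492407
t 8.27 pos [ 434.7 -107.1  215.9] rot [-3.1 -0.   1.7] q [-0.4 -0.2  2.   0.   1.3 -0.5] w 34.8 F [-0.5  0.3  0.2] tool offset mm [165.7  21.6  -3.8] tool z turn -0.001
```

{"fn": "move_arm", "kwargs": {
  "offset": [
    [0.037,0.011,0],
    [0.037,0.011,0],
    [0.037,0.011,0],
    [0.037,0.011,0],
    [0.037,0.011,0],
    [0,0,0]
  ],
  "turn": [
    [0,0,0],
    [0,0,0],
    [0,0,0],
    [0,0,0],
    [0,0,0],
    [0,0,0]
  ],
  "hand": [100,100,100,100,100,100]
}}

```text
t: 8.77
position: [466.5, 88.6, 216.9]
eef_rot: [-3.14, -0.004, 1.705]
force: [-0.2, -0.2, -0.9]
width: 85.3
grip_force: 0.0
```

```bash
python3 - <<'E'
from h import *
np.set_printoptions(precision=1,suppress=True)
plan([495,280,220],-1.79)
c=cm("wrist");im=get_image("wrist");cv2.imwrite("pics/w4.png",im)
for P in([495,213,8],[494,345,116],[495,213,148]):print(proj("wrist",P,c))
E
```

```text
t 8.77 pos [466.5  88.6 216.9] rot [-3.1 -0.   1.7] q [ 0.  -0.1  2.   0.   1.3 -0.1] w 85.3 F [-0.2 -0.2 -0.9] tool offset mm [185.8  53.9  -2.4] tool z turn -2.788
[365.3  86.8]
[ 428.1 -185.2]
[397.6  56.6]
```

View pics/w4.png

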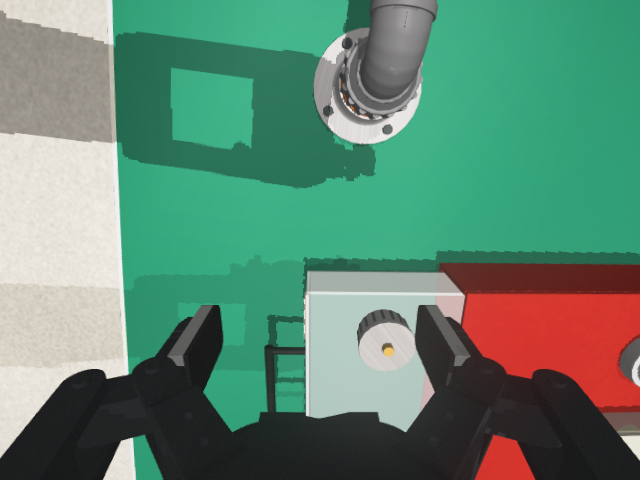

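The flange centre shows at (368,86) (predicted (365,87)), the knob at (388,351) and the arm's centre line at the top edge, about (404,8).

```bash
python3 - <<'E'
from h import *
np.set_printoptions(precision=1,suppress=True)
c=cm("wrist")
P=atz("wrist",(368,86),8,c);B=atz("wrist",(388,351),51,c);A=atz("wrist",(404,8),131,c)
print(P,B,A,np.arctan2(*(B-P)[[1,0]]),np.arctan2(*(A-P)[[1,0]]))
Pm,e=tri([ray("scene",(410.25,299.5)),ray("side",(245,243)),ray("wrist",(368,86),c)]);print(Pm,e)
E
```

```text
[497.  210.5   8. ] [560.3 -50.7  51. ] [496.3 239.6 131. ] -1.3331611192937982 1.5938984344869385
[495.9 212.9   3.9] [2.9, 0.5, 2.5]
```

{"fn": "move_arm", "kwargs": {
  "offset": [
    [0.036,0.0104,0],
    [0.036,0.0104,0],
    [0.036,0.0104,0],
    [0.036,0.0104,0],
    [0.036,0.0104,0],
    [0,0,0],
    [0,0,0],
    [0,0,0],
    [0,0,0],
    [0,0,0],
    [0,0,0],
    [0,0,0]
  ],
  "turn": [
    [0,0,0],
    [0,0,0],
    [0,0,0],
    [0,0,0],
    [0,0,0],
    [0,0,-0.12],
    [0,0,-0.12],
    [0,0,-0.12],
    [0,0,-0.12],
    [0,0,-0.12],
    [0,0,-0.12],
    [0,0,-0.12]
  ],
  "hand": [100,100,100,100,100,100,100,100,100,100,100,100]
}}

```text
t: 9.82
position: [495.4, 266.3, 216.7]
eef_rot: [-3.139, -0.001, 2.543]
force: [-1.1, -0.3, -0.8]
width: 85.3
grip_force: 0.0
```

{"fn": "move_arm", "kwargs": {
  "offset": [
    [0,0,0],
    [0,0,0],
    [0,0,0],
    [0,0,0],
    [0,0,0],
    [0,0,0],
    [0,0,0],
    [0,0,0],
    [0,0,0],
    [0,0,0],
    [0,0,0],
    [0,0,0]
  ],
  "turn": [
    [0,0,-0.122],
    [0,0,-0.122],
    [0,0,-0.122],
    [0,0,-0.122],
    [0,0,-0.122],
    [0,0,-0.122],
    [0,0,-0.122],
    [0,0,-0.122],
    [0,0,-0.122],
    [0,0,-0.122],
    [0,0,-0.122],
    [0,0,-0.122]
  ],
  "hand": [100,100,100,100,100,100,100,100,100,100,100,100]
}}

```text
t: 10.82
position: [495.5, 266.2, 216.8]
eef_rot: [3.141, -0.003, -2.276]
force: [0.6, -0.5, -0.6]
width: 85.4
grip_force: 0.0
```

{"fn": "move_arm", "kwargs": {
  "offset": [
    [0,0,0],
    [0,0,0],
    [0,0,0],
    [0,0,0],
    [0,0,0]
  ],
  "turn": [
    [0,0,-0.12],
    [0,0,-0.12],
    [0,0,-0.12],
    [0,0,-0.12],
    [0,0,0]
  ],
  "hand": [100,100,100,100,100]
}}

```text
t: 11.23
position: [495.5, 266.4, 216.9]
eef_rot: [3.14, -0.002, -1.8]
force: [0.5, -0.5, 0.4]
width: 85.8
grip_force: 0.0
```

```bash
python3 - <<'E'
from h import *
plan([494,274,108],-1.79)
cv2.imwrite("pics/w5.png",get_image("wrist"))
E
```

```text
t 11.23 pos [495.5 266.4 216.9] rot [ 3.14e+00 -2.00e-03 -1.80e+00] q [ 0.37  0.1   1.77 -0.    1.27 -2.54] w 85.8 F [ 0.5 -0.5  0.4] tool offset mm [ -7.3   2.9 108.9] tool z turn -0.01
```

View pics/w5.png

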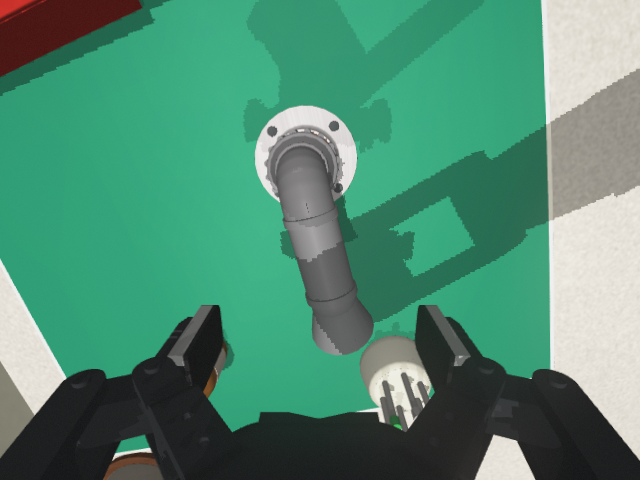

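The arm runs from (300,170) to (343,335), centred under the open fingers and about 0.25 rad from the tool's x, which matches θ ≈ 1.60. Next: go down astride it.

{"fn": "move_arm", "kwargs": {
  "offset": [
    [-0.004,0.0015,0.02],
    [-0.003,0.0015,0.02],
    [0,0,0.02],
    [0,0,0.02],
    [0,0,0.018],
    [0,0,0.01],
    [0,0,0],
    [0,0,0],
    [0,0,0]
  ],
  "turn": [
    [0,0,0],
    [0,0,0],
    [0,0,0],
    [0,0,0],
    [0,0,0],
    [0,0,0],
    [0,0,0],
    [0,0,0],
    [0,0,0]
  ],
  "hand": [100,100,100,100,100,62,62,62,62]
}}

```text
t: 12.03
position: [495.3, 275.7, 111.4]
eef_rot: [-3.14, 0.001, -1.801]
force: [0.7, 0.4, -0.3]
width: 52.7
grip_force: 0.0
```

```bash
python3 - <<'E'
from h import *
th=1.35
plan([496+62*np.cos(th),212+62*np.sin(th),108],-1.80)
E
```

```text
t 12.03 pos [495.3 275.7 111.4] rot [-3.140e+00  1.000e-03 -1.801e+00] q [ 0.38  0.23  1.84 -0.    1.07 -2.53] w 52.7 F [ 0.7  0.4 -0.3] tool offset mm [ -0.2 -14.6   3.4] tool z turn -0.001
```

{"fn": "move_arm", "kwargs": {
  "offset": [
    [0,-0.003,0.001],
    [0,-0.004,0.001],
    [0,-0.004,0.001],
    [0,-0.004,0],
    [0,-0.0034,0],
    [0,0,0],
    [0,0,0],
    [0,0,0],
    [0,0,0],
    [0,0,0]
  ],
  "turn": [
    [0,0,0.01],
    [0,0,0.01],
    [0,0,0.01],
    [0,0,0.01],
    [0,0,0.01],
    [0,0,0],
    [0,0,0],
    [0,0,0],
    [0,0,0],
    [0,0,0]
  ],
  "hand": [62,62,62,62,62,62,0,0,0,0],
  "grip_force": 40
}}

```text
t: 12.87
position: [512.0, 271.5, 107.7]
eef_rot: [3.141, 0.001, -1.851]
force: [-4.2, 3.3, 2.9]
width: 35.2
grip_force: 39.7
```

{"fn": "move_arm", "kwargs": {
  "offset": [
    [0.0002,-0.005,0.0001],
    [0.0002,-0.005,0.0001],
    [0.0002,-0.005,0.0001],
    [0.0002,-0.005,0.0001],
    [0.0002,-0.005,0.0001],
    [0.0002,-0.005,0.0001],
    [0.0002,-0.005,0.0001],
    [0.0002,-0.005,0.0001],
    [0.0002,-0.005,0.0001],
    [0.0002,-0.005,0.0001],
    [0.0002,-0.005,0.0001],
    [0.0002,-0.005,0.0001]
  ],
  "turn": [
    [0,0,0.08],
    [0,0,0.08],
    [0,0,0.08],
    [0,0,0.08],
    [0,0,0.08],
    [0,0,0.08],
    [0,0,0.08],
    [0,0,0.08],
    [0,0,0.08],
    [0,0,0.08],
    [0,0,0.08],
    [0,0,0.08]
  ],
  "hand": [0,0,0,0,0,0,0,0,0,0,0,0]
}}

```text
t: 13.87
position: [553.2, 233.2, 106.3]
eef_rot: [3.137, -0.0, -2.816]
force: [-6.6, 8.4, 4.3]
width: 35.2
grip_force: 39.5
```

```bash
cat > arc.py <<'E'
from h import *
s=state();y=s["eef_rot"][2];th=y+np.pi
plan([496+62*np.cos(th),212+62*np.sin(th),s["position"][2]],-4.471)
print("theta",round(th,3),"from pos",np.arctan2(s["position"][1]-212,s["position"][0]-496),"tq",np.round(s["torque"],2))
E
python3 arc.py
```

```text
t 13.87 pos [553.2 233.2 106.3] rot [ 3.137 -0.    -2.816] q [ 0.28  0.3   1.76  0.01  1.08 -1.62] w 35.2 F [-6.6  8.4  4.3] tool offset mm [-1.  -1.8 -0. ] tool z turn 1.655
theta 0.326 from pos 0.3556176253542077 tq [ 1.19  0.87 -0.27]
```

{"fn": "move_arm", "kwargs": {
  "offset": [
    [0.0002,-0.005,0.0001],
    [0.0002,-0.005,0.0001],
    [0.0002,-0.005,0.0001],
    [0.0002,-0.005,0.0001],
    [0.0002,-0.005,0.0001],
    [0.0002,-0.005,0.0001],
    [0.0002,-0.005,0.0001],
    [0.0002,-0.005,0.0001],
    [0.0002,-0.005,0.0001],
    [0.0002,-0.005,0.0001],
    [0.0002,-0.005,0.0001],
    [0.0002,-0.005,0.0001]
  ],
  "turn": [
    [0,0,0.08],
    [0,0,0.08],
    [0,0,0.08],
    [0,0,0.08],
    [0,0,0.08],
    [0,0,0.08],
    [0,0,0.08],
    [0,0,0.08],
    [0,0,0.08],
    [0,0,0.08],
    [0,0,0.08],
    [0,0,0.08]
  ],
  "hand": [0,0,0,0,0,0,0,0,0,0,0,0]
}}

```text
t: 14.87
position: [545.3, 178.0, 105.2]
eef_rot: [3.135, -0.004, 2.506]
force: [-2.7, 14.9, -0.2]
width: 35.2
grip_force: 39.6
```

```bash
python3 arc.py
```

```text
t 14.87 pos [545.3 178.  105.2] rot [ 3.135 -0.004  2.506] q [ 0.19  0.25  1.83  0.01  1.06 -0.75] w 35.2 F [-2.7 14.9 -0.2] tool offset mm [-2.1 -1.9 -0. ] tool z turn 0.694
theta 5.648 from pos -0.6040228945815168 tq [ 2.02  0.57 -0.36]
```

{"fn": "move_arm", "kwargs": {
  "offset": [
    [0.0001,-0.005,0.0001],
    [0.0001,-0.005,0.0001],
    [0.0001,-0.005,0.0001],
    [0.0001,-0.005,0.0001],
    [0.0001,-0.005,0.0001],
    [0.0001,-0.005,0.0001],
    [0.0001,-0.005,0.0001],
    [0.0001,-0.005,0.0001],
    [0,0,0],
    [0,0,0]
  ],
  "turn": [
    [0,0,0.08],
    [0,0,0.08],
    [0,0,0.08],
    [0,0,0.08],
    [0,0,0.08],
    [0,0,0.08],
    [0,0,0.08],
    [0,0,0.08],
    [0,0,0],
    [0,0,0]
  ],
  "hand": [0,0,0,0,0,0,0,0,0,0]
}}

```text
t: 15.7
position: [514.3, 155.3, 104.3]
eef_rot: [3.136, -0.009, 1.87]
force: [-1.1, 17.2, -0.9]
width: 34.6
grip_force: 40.3
```

```bash
python3 arc.py
```

```text
t 15.7 pos [514.3 155.3 104.3] rot [ 3.136 -0.009  1.87 ] q [ 0.16  0.18  1.92  0.01  1.04 -0.15] w 34.6 F [-1.1 17.2 -0.9] tool offset mm [-2.4 -0.8 -0. ] tool z turn 0.058
theta 5.012 from pos -1.2579267278654216 tq [ 2.5   0.22 -0.15]
```

{"fn": "move_arm", "kwargs": {
  "offset": [
    [0.0015,-0.002,0.0001],
    [0.0015,-0.002,0],
    [0,0,0],
    [0,0,0],
    [0,0,0]
  ],
  "turn": [
    [0,0,0.03],
    [0,0,0.03],
    [0,0,0],
    [0,0,0],
    [0,0,0]
  ],
  "hand": [0,0,0,0,0]
}}

```text
t: 16.12
position: [510.8, 154.4, 104.3]
eef_rot: [3.136, -0.004, 1.811]
force: [0.4, 9.9, -2.0]
width: 34.7
grip_force: 40.3
```

```bash
python3 arc.py
```

```text
t 16.12 pos [510.8 154.4 104.3] rot [ 3.136 -0.004  1.811] q [ 0.16  0.17  1.93  0.    1.04 -0.08] w 34.7 F [ 0.4  9.9 -2. ] tool offset mm [-2.5 -0.7 -0. ] tool z turn -0.001
theta 4.953 from pos -1.3193159806866745 tq [ 1.4  -0.13 -0.26]
```

{"fn": "move_arm", "kwargs": {
  "offset": [
    [0,0,0],
    [0,0,0],
    [0,0,0],
    [0,0,0],
    [0,0,0],
    [0,0,-0.02],
    [0,0,-0.04],
    [0,0,-0.04],
    [0,0,-0.03],
    [-0.04,0,-0.02],
    [-0.04,0,-0.02],
    [-0.04,0,0]
  ],
  "turn": [
    [0,0,0],
    [0,0,0],
    [0,0,0],
    [0,0,0],
    [0,0,0],
    [0,0,0],
    [0,0,0],
    [0,0,0],
    [0,0,0],
    [0,0,0],
    [0,0,0],
    [0,0,0]
  ],
  "hand": [80,80,80,80,80,80,80,80,80,80,80,80]
}}

```text
t: 17.12
position: [539.7, 40.2, 277.2]
eef_rot: [3.132, 0.003, 1.815]
force: [1.7, 0.4, 1.4]
width: 68.2
grip_force: 0.0
```

```bash
python3 - <<'E'
from h import *
plan([500,0,270],1.81)
w=get_image("wrist");s=get_image("scene");d=get_image("side")
cv2.imwrite("pics/w6.png",w);cv2.imwrite("pics/s6.png",s);cv2.imwrite("pics/d6.png",d)
rs=lambda i:cv2.resize(i,(400,300),interpolation=cv2.INTER_CUBIC)
cv2.imwrite("pics/m6.png",np.vstack([np.hstack([rs(w),rs(s[200:335,270:450])]),np.hstack([rs(d[150:330,200:440]),rs(s)])]))
E
```

```text
t 17.12 pos [539.7  40.2 277.2] rot [3.132e+00 3.000e-03 1.815e+00] q [-0.06 -0.    1.77 -0.    1.37 -0.3 ] w 68.2 F [1.7 0.4 1.4] tool offset mm [-29.4 -48.3   6.8] tool z turn 0.005
```

View pics/m6.png

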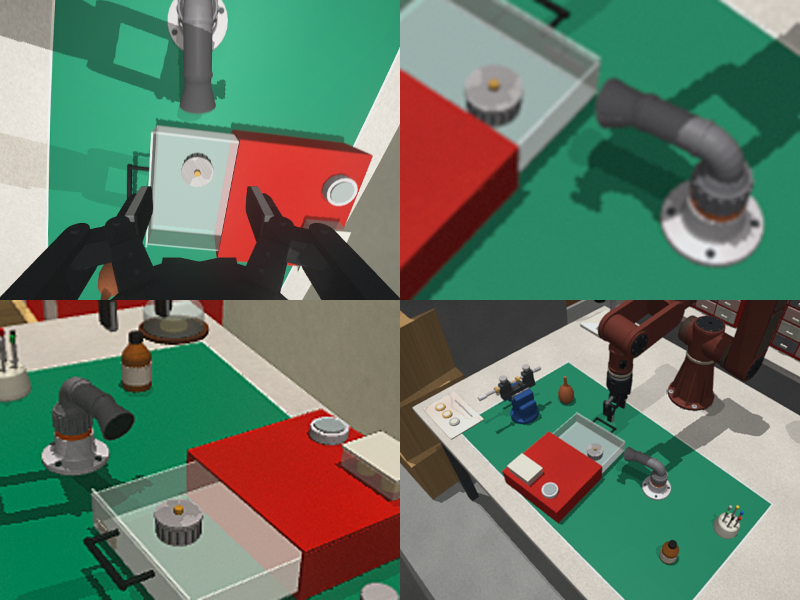

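The elbow now points toward the basket, which stands upright. The mouth shows at scene (365,246) and side (271,225). I check the aim by triangulating it.

```bash
python3 - <<'E'
from h import *
np.set_printoptions(precision=1,suppress=True)
c=cm("wrist")
M,e=tri([ray("scene",(365.4,245.9)),ray("side",(270.8,225))]);print("mouth",M,e)
B=np.array([559,-44.5]);Bw=atz("wrist",(315,277),51,c);Mw=atz("wrist",(316.5,172),112,c);print("wrist B",Bw,"M",Mw)
P=np.array([496,212.])
for m in(M,Mw):
    u=(m[:2]-P);L=np.linalg.norm(u);u/=L;v=B-P;print("r",L,"ang",np.arctan2(u[1],u[0]),"miss",u[0]*v[1]-u[1]*v[0])
for t in("scene","side"):
    for n in("bottle","blower","screwdrivers"):print(t,n,[(r["pixel"],round(r["confidence"],2)) for r in recognise(t,n)[:1]])
E
```

```text
mouth [525.8  90.2 114. ] [2.4, 2.4]
wrist B [554.3 -46.1  51. ] M [526.1  80.1 112. ]
r 125.40434979969078 ang -1.3312786943456363 miss 0.3509732907379117
r 135.30707892336878 ang -1.3465738383760006 miss 4.39057890894253
scene bottle [([428.7, 402.3], 0.63)]
scene blower [([265.0, 146.8], 0.86)]
scene screwdrivers [([526.6, 357.9], 0.74)]
side bottle [([280.1, 188.3], 0.93)]
side blower [([310.8, 412.3], 0.84)]
side screwdrivers [([198.7, 190.4], 0.69)]
```

The outlet's line passes within about 5 mm of the basket's centre. The drawer is at its stop, the bystanders have not moved and the robot is clear, so I hand in.

```bash
python3 -c "
from rig import *
print(sign_off())"
```

```text
the job is handed in; nothing more can be done
None
```

The job is handed in: the drawer is out at its stop with the basket upright in it, and the elbow is turned clockwise until its outlet aims within about 5 mm of the basket's centre; its joint angle was not read directly, and the blower bulb, screwdriver stand and bottle were left in place.

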